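Draw the sprung marking slide to its click stop and hold it there

ROBOT

A 6-joint arm with a two-finger parallel gripper is mounted at the origin on a cart in front of the work surface, level with it; the furniture and walls round the work are solid. World frame = base frame: x ahead of the robot, y to its left, z up, the work surface at z = 0. Lengths are in mm, angles in rad, forces in N, time in s.
With the tool pointing down it reaches from about 325 to 775 mm from the base axis. Payload 5.5 kg.
Tool frame: the origin (TCP) lies at the very end of the fingers, on their centre line; the grasp point (between the pads) lies 19 mm behind it; x points along the fingers, z is the direction in which the jaws open and shut, and the axes are right-handed (so a half turn about x gives the same grasp; the last joint's range is limited). The gripper opens to 88 mm and grips with 3 to 60 N. Pads are 20 mm wide; open, the fingers measure 115 mm over their backs; the gripper's body (75 mm by 178 mm) begins 61 mm behind the grasp point.
Start: joints at [1.215, 0.091, 1.231, -0, 1.82, -0.057], TCP at [176.628, 573.427, 190.131] pointing down, gripper open.
Joint ranges: [-2.87, 2.87], [-0.86, 2.18], [0.17, 2.46], [-1.51, 4.65], [0.06, 2.69], [-2.65, 2.65]. Speed limits (rad/s): [2.57, 2.57, 3.01, 3.14, 3.14, 3.14].

INTERFACE

Orientations are given as [roll, pitch, yaw] about the fixed x, y, z axes, in that order (R = Rz(yaw) Ry(pitch) Rx(roll)).
In Python, from rig import * gives the robot as it stands. Calls block until the motion is done:
- goto(position, orientation): joint-space move of the TCP to a pose.
- servo_line(position, ori=None, velocity=150, max_force=None): straight line of the TCP; ori=None keeps the orientation; velocity is the mean speed in mm/s. With max_force (N) it stops when the force on the tool has changed by that much, and returns True; else False.
- move_j(angles): joint-space move.
- let_go() and grab(): open the fingers fully, or close them until they stop; the grip force is fixed at half the most.
- dwell(seconds).
- inverse_kinematics(position, orientation): joint angles nearest the present ones, or None.
- get_image(name): name is "scene" or "side" or "wrist"; returns the picture (400x640x3 uint8, red, green, blue); there is no depth.
- get_calibration(name): a dict with "fovy" (degrees; the focal length in pixels is half the picture's height over the tangent of half this angle, whatever the lens; pixels are square), "cx", "cy" (the principal point, pixels), "extrinsics" (4x4, takes a point from camera to world coordinates); the wrist camera has in their place "T_tool_cam" (4x4, takes a point from camera to tool coordinates, whose origin is the TCP and whose axes are the tool frame's). Camera axes: x right, y down, z forward; pixel columns grow to the right and rows downward; lengths in mm; the calibration is good to about 2 mm. A picture is of the moment at which its call begins: read the wrist's pose just before it. get_calibration takes no time and is no camera call.
A pose or a line that the arm cannot do raises Unreachable and nothing moves.
- job_done(): hands the job in, once; it reports no verdict.
Readings, each from a call of its own:
- read_t(): time.
- read_joint_positions(): joint angles.
- read_joint_velocities(): joint speeds.
- read_joint_efforts(): joint torques, N m.
- read_tcp_pos(): TCP position.
- read_tool_rot(): TCP orientation.
- read_contact_force(): force on the tool from outside, world axes, zero at the start.
- read_wrist_torque(): the same for the moment, N m.
- read_finger_gap(): finger opening in mm.
Only numpy, scipy, OpenCV 4.12 (cv2) and the standard library are available. Lean on these libraries where they do the work, as an engineer would, in place of code of your own. Each camera call takes 0.05 s, during which the arm holds its last target. There are 200 camera calls.

TASK

The steel bar in the marking jig is about to be scribed. Grip the orange tab of the sprung slide, draw it along the rail away from its home end until you feel the ball click into its one notch (between the two red patches on the strip under the slide), and finish holding the tab there, with the ball in the notch and the fingers still closed on the tab. Never run the slide up against its far end stop, and leave the loose tools on the bench where they lie.

Things in the scene. Friction and masses are not known exactly. Their poses are not given: they have to be found in the camera images.
- jig: Fixed marking jig; place and yaw vary. Base plate 87 (x) x 270 (y) x 10 mm, blue end blocks 122 mm either side of the middle along y (to 42 mm high), two guide bars along y, a grey steel bar 18 x 235 x 35 mm fixed along the +x side (top 45 mm up). Origin: midway between the guide bars, at bench height; z up. Its +y is the way the slide is drawn out.
- grip_tab (a point): Upright orange tab on the aluminium slide: 32 mm (x, across the rail) x 22 mm (y, along the rail) x 46 mm high, axes parallel to the jig's. This point: centre of its foot, on the slide's top, 46 mm above the bench. Grip it from above across its 22 mm, fingers closing along the rail; the slide's top reaches 25 mm either way along the rail.
- slide (a joint): Travel of the slide along the jig's +y, m: 0 at home (the spring holds it there), 0.16 at the far end stop. Spring and friction resist with 2 to 5 N. The notch is at another place each time, at a travel of 0.05 to 0.11: midway between two red patches, each 18 mm long, on the steel strip between the guide bars, seen ahead of the slide.
- detent_ball (a joint): Drop of the sprung ball under the slide, m: 0.0006 on the strip, about 0.0047 in the middle of the notch, 0.0027 about 2 mm off it; it starts to drop 7 mm before. It draws the slide to the middle and resists beyond it: the pull needed falls from 3 N to about -4 N (slide pushes the hand on), then jumps to +12 N or more before the ball climbs out. The notch alone holds the slide against its spring.
- feeler_block: loose bystander: ground steel block with two holes, 35 x 70 x 25 mm, origin centre of underside; leave alone
- soapstone: loose bystander: white marking stick 115 x 16 x 8 mm, origin centre of underside; leave alone
- combination_spanner: loose bystander: steel spanner 238 x 38 x 9 mm, origin centre of underside; leave alone
- magnet_square: loose bystander: red triangular welding magnet 85 x 85 x 17 mm, origin centre of underside; leave alone

How it is judged (in metres and radians):
On the way, in this order (a step that is already met when the one before it is completed fails the run):
1. the slide is drawn 30 mm off its home with the fingers on its tab (value of joint slide above 0.03 m and contact force between the fingers and slide above 1 N), for 0.1 s.
2. the ball sits in the notch while the fingers hold the tab (value of joint detent_ball above 0.0027 m and contact force between the fingers and slide above 2 N), for 0.3 s.
At the end, for the whole second after the job is handed in: The ball is in the notch (drop over 2.7 mm: slide within about 2 mm of the notch's middle), the slide stands still (under 10 mm/s) and the fingers hold the tab with more than 2 N (all of step 2 and value of joint slide above 0.04 m and velocity of joint slide between -0.01 and 0.01 m/s); the arm keeps its last pose, push and grip.
It fails at once if the slide is run up to its far end stop (travel over 155 mm) (value of joint slide above 0.155 m).
It fails at once if a loose tool on the bench is moved more than 30 mm (distance of any of feeler_block, soapstone, combination_spanner, magnet_square from where it was at the start of the episode above 0.03 m).
It also fails if it takes over 38 s, if anything falls off the work surface, if the arm or the gripper's body presses on something with over 40 N, if the wrist force passes 120 N, or if a joint passes its speed limit or range.

## Working session

There is one attempt and no reset: what is moved stays moved. The work goes in short steps, each a Python script; the robot and the scene stay as the last script left them, time stands still between calls to the robot, and variables do not carry over. Pictures are saved under pics/ and viewed, about 8 in all and at most 12, crops included, and the job is handed in when it is done.

```bash
mkdir -p pics; ls
python3 - <<'E'
from rig import *
import cv2,numpy as np
for n in("scene","side","wrist"):
    p=(read_tcp_pos(),read_tool_rot())
    cv2.imwrite(f"pics/{n}0.png",get_image(n)[:,:,::-1]); c=get_calibration(n); print(n,p if n=="wrist" else "",c)
print(read_t())
E
```

```text
pics
scene  {'fovy': 56.36076038302797, 'cx': 322.1567312828094, 'cy': 202.36532912687267, 'extrinsics': array([[ 7.39582141e-01, -2.69899295e-01,  6.16581403e-01,
        -1.47390893e+02],
       [-6.72937724e-01, -3.14421219e-01,  6.69547695e-01,
        -5.80843935e+02],
       [ 1.31558257e-02, -9.10106405e-01, -4.14165736e-01,
         4.70796202e+02],
       [ 0.00000000e+00,  0.00000000e+00,  0.00000000e+00,
         1.00000000e+00]])}
side  {'fovy': 46.32176140305584, 'cx': 322.1395348475915, 'cy': 203.37328384566356, 'extrinsics': array([[ 9.46710081e-01, -1.82734531e-01,  2.65232189e-01,
         5.41360681e+01],
       [-3.21565188e-01, -5.83096207e-01,  7.46052708e-01,
        -1.02358965e+03],
       [ 1.83262913e-02, -7.91585058e-01, -6.10784121e-01,
         9.95157405e+02],
       [ 0.00000000e+00,  0.00000000e+00,  0.00000000e+00,
         1.00000000e+00]])}
wrist (array([176.50759381, 573.11739488, 189.09287526]), array([ 3.09412815,  1.56903457, -1.91703614])) {'fovy': 68.93782593777428, 'cx': 323.69398410583597, 'cy': 199.5836156703805, 'T_tool_cam': array([[-5.94975569e-04, -2.68198210e-01,  9.63363569e-01,
        -1.92895896e+02],
       [-1.55334094e-04, -9.63363703e-01, -2.68198343e-01,
         7.34289785e+01],
       [ 9.99999811e-01, -3.09214669e-04,  5.31517542e-04,
        -8.58687306e-01],
       [ 0.00000000e+00,  0.00000000e+00,  0.00000000e+00,
         1.00000000e+00]])}
0.15
```

View pics/scene0.png

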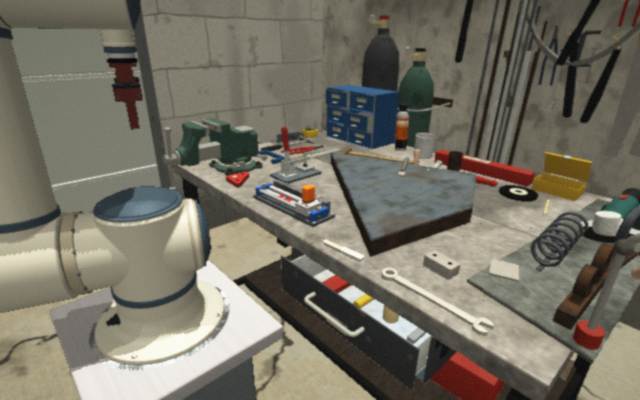

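View pics/side0.png

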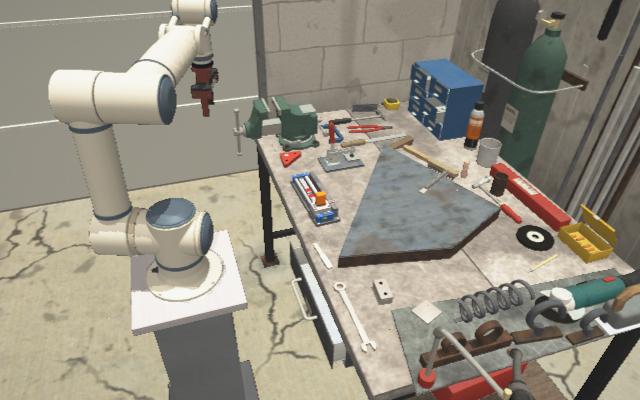

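The scene view shows the jig with its orange tab at about (308,193), and blue blocks at about (320,212) and (264,189). In the side view the tab is at about (321,197). The slide is at the near end, so it is drawn roughly along world +y. Next I triangulate.

```bash
cat > h.py <<'E'
from rig import *
import cv2,numpy as np
from scipy.spatial.transform import Rotation as Ro
def cam(n,pose=None):
    c=get_calibration(n); f=200/np.tan(np.radians(c["fovy"]/2))
    if n=="wrist":
        T=np.eye(4); T[:3,:3]=Ro.from_euler("xyz",pose[1]).as_matrix(); T[:3,3]=pose[0]; T=T@c["T_tool_cam"]
    else: T=c["extrinsics"]
    return np.array([[f,0,c["cx"]],[0,f,c["cy"]],[0,0,1]]),T
def ray(c,p):
    K,T=c; d=T[:3,:3]@np.linalg.solve(K,[p[0],p[1],1.]); return T[:3,3],d/np.linalg.norm(d)
def tri(rs):
    A=sum(np.eye(3)-np.outer(d,d) for o,d in rs); b=sum((np.eye(3)-np.outer(d,d))@o for o,d in rs)
    x=np.linalg.solve(A,b); return x,[round(float(np.linalg.norm(np.cross(x-o,d))),1) for o,d in rs]
def onz(c,p,z):
    o,d=ray(c,p); return o+d*(z-o[2])/d[2]
def proj(c,P):
    K,T=c; q=K@(T[:3,:3].T@(np.asarray(P,float)-T[:3,3])); return q[:2]/q[2]
def orange(im):
    h=cv2.cvtColor(im,cv2.COLOR_RGB2HSV); return cv2.inRange(h,(6,180,120),(18,255,255))
E
python3 - <<'E'
from h import *
r=[]
for n,b in(("scene",(290,175,330,210)),("side",(300,180,340,215))):
    im=cv2.imread(f"pics/{n}0.png")[:,:,::-1]; m=orange(np.ascontiguousarray(im))
    k=np.zeros_like(m);k[b[1]:b[3],b[0]:b[2]]=m[b[1]:b[3],b[0]:b[2]]
    y,x=np.nonzero(k); print(n,len(x),x.mean(),y.mean(),x.min(),x.max(),y.min(),y.max()); r.append(ray(cam(n),(x.mean(),y.mean())))
print(tri(r))
c=cam("scene")
for p in((320,213),(265,188)): print(onz(c,p,40))
c=cam("side")
for p in((327,213),(301,178)): print(onz(c,p,40))
for n in ("scene","side"):
    im=cv2.imread(f"pics/{n}0.png"); x0,y0=(240,170) if n=="scene" else (280,160)
    cv2.imwrite(f"pics/{n}c.png",cv2.resize(im[y0:y0+65,x0:x0+100],None,fx=4,fy=4,interpolation=2))
a,b=[cv2.imread(f"pics/{n}c.png") for n in("scene","side")]
cv2.imwrite("pics/both.png",np.hstack([a,b]))
E
```

```text
scene 167 307.8443113772455 192.91017964071855 302 313 185 201
side 87 319.9655172413793 199.10344827586206 316 324 193 204
(array([454.82368272, 128.83053883,  73.5617868 ]), [2.0, 2.0])
[444.354612    69.48563727  40.        ]
[433.24265924 306.02593047  40.        ]
[467.5166026   89.73596564  40.        ]
[444.39923048 307.12505936  40.        ]
```

View pics/both.png

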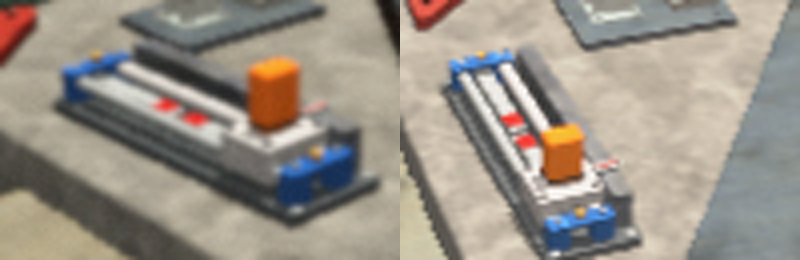

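Tab found at about (455,129), mid-height 73 mm, against 69 mm expected. The rail yaw is about 0.06, and the two red patches are clearly visible ahead of the slide. Now the wrist camera from two places.

```bash
cat >> h.py <<'E'
def down(yaw,s):
    z=s*np.array([-np.sin(yaw),np.cos(yaw),0]); x=np.array([0,0,-1.]); return Ro.from_matrix(np.c_[x,np.cross(z,x),z]).as_euler("xyz")
E
python3 - <<'E'
from h import *
j=np.array(read_joint_positions())
for s in(1,-1):
    print(s,[None if (q:=inverse_kinematics([455,y,60],down(.065,s))) is None else np.round(q,2) for y in(129,240)])
print(np.round(Ro.from_euler("xyz",read_tool_rot()).as_matrix(),2))
E
```

```text
1 [array([ 0.2 , -0.24,  1.78, -0.  ,  1.61, -1.43]), array([ 0.42, -0.13,  1.68, -0.  ,  1.59, -1.22])]
-1 [array([ 0.2 , -0.24,  1.78,  0.  ,  1.61,  1.71]), array([ 0.42, -0.13,  1.68, -0.  ,  1.59,  1.93])]
[[-0.   -0.96  0.29]
 [-0.    0.29  0.96]
 [-1.    0.   -0.  ]]<sys>:0: UserWarning: Gimbal lock detected. Setting third angle to zero since it is not possible to uniquely determine all angles.
```

```bash
python3 -W ignore - <<'E'
from h import *
import json
o=down(.065,1); out=[]
for i,y in enumerate((200,125)):
    (goto if i==0 else servo_line)([450,y,165],o); dwell(.2)
    p=(list(map(float,read_tcp_pos())),list(map(float,read_tool_rot()))); im=get_image("wrist"); cv2.imwrite(f"pics/w{i}.png",im[:,:,::-1]); out.append(p)
    print(p)
json.dump(out,open("poses.json","w")); print(read_t(), read_contact_force())
a,b=[cv2.imread(f"pics/w{i}.png") for i in(0,1)]
cv2.imwrite("pics/w01.png",np.vstack([a[60:360],b[60:360]]))
E
```

```text
([449.8310674327439, 200.68669719241322, 165.01325212701184], [0.28433677067632024, 1.5707154674016972, 1.9213178057855096])
([449.9304208489434, 125.7245622577845, 164.92574818599854], [0.9131228137454017, 1.5705334058199178, 2.5500601801716587])
2.9917 [0.73697469 0.62433438 0.37967299]
```

View pics/w01.png

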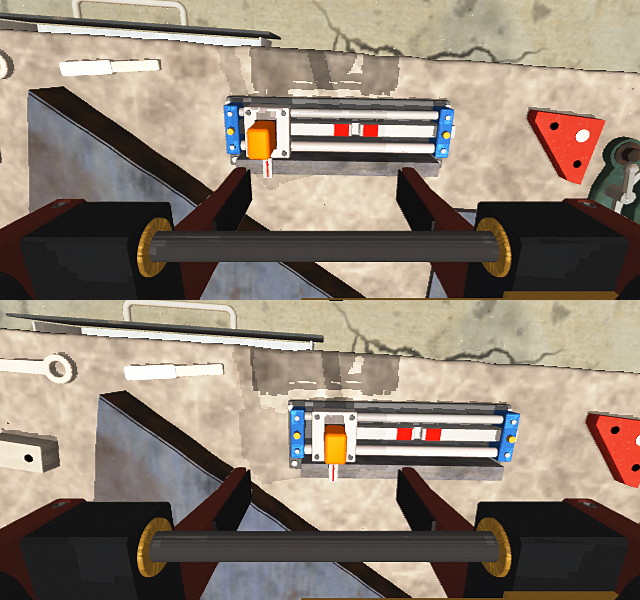

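Both wrist views show the tab (view 0 about (261,199), view 1 about (336,205)). The red patches are at about (341,190)/(370,190) and (404,195)/(433,195), with the notch between them. The block bolts are at (230,192)/(444,191) and (296,195)/(512,199). Loose tools are well clear. Refine numerically.

Run:
```python
from h import *
import json
P=json.load(open("poses.json")); C=[cam("wrist",p) for p in P]; D=[]
for i in(0,1):
    im=np.ascontiguousarray(cv2.imread(f"pics/w{i}.png")[:,:,::-1]); h=cv2.cvtColor(im,cv2.COLOR_RGB2HSV)
    reg=np.zeros(h.shape[:2],np.uint8); reg[150:250,215:525]=255
    red=(cv2.inRange(h,(0,180,100),(4,255,255))|cv2.inRange(h,(174,180,100),(180,255,255)))&reg
    org=cv2.inRange(h,(8,200,120),(20,255,255))&reg
    d={}
    for nm,m in(("red",red),("org",org)):
        n,_,st,ce=cv2.connectedComponentsWithStats(m); d[nm]=sorted([(ce[k].tolist(),st[k].tolist()) for k in range(1,n) if st[k][4]>8])
        for e in d[nm]: print(i,nm,np.round(e[0],1),e[1])
    ys,xs=np.nonzero(org); sel=max(d["org"],key=lambda e:e[1][4])[1]
    v=[(y,round(float(np.mean(h[y,sel[0]+4:sel[0]+sel[2]-4,0])),1),int(h[y,sel[0]+sel[2]//2,2]),int(h[y,sel[0]+sel[2]//2,1])) for y in range(sel[1],sel[1]+sel[3])]; print(v)
    D.append(d)
    cv2.imwrite(f"pics/z{i}.png",cv2.resize(im[145:245,215:315] if i==0 else im[145:245,285:385],None,fx=4,fy=4,interpolation=0)[:,:,::-1])
a,b=[cv2.imread(f"pics/z{i}.png") for i in(0,1)]; cv2.imwrite("pics/z.png",np.hstack([a,b]))
def big(d): return [e for e in d["red"] if e[1][4]>60]
R=[big(d) for d in D]; pts=[tri([ray(C[i],R[i][k][0]) for i in(0,1)]) for k in(0,1)]
print(pts)
for k,(a,b) in enumerate((((230,192),(296,195)),((444,191),(512,199)))): print("bolt",tri([ray(C[0],a),ray(C[1],b)]))
```

```text
0 red [266.9 228.1] [266, 221, 2, 16, 17]
0 red [341.3 189.6] [334, 184, 15, 13, 174]
0 red [370.2 190.5] [363, 184, 15, 13, 174]
0 org [261.9 197.7] [247, 181, 28, 39, 622]
[(181, 11.1, 152, 255), (182, 11.1, 149, 255), (183, 10.9, 150, 253), (184, 10.7, 148, 250), (185, 11.1, 151, 252), (186, 10.9, 149, 253), (187, 10.9, 146, 250), (188, 11.0, 153, 255), (189, 12.4, 250, 255), (190, 14.3, 255, 255), (191, 16.2, 255, 255), (192, 18.5, 254, 255), (193, 19.6, 254, 234), (194, 19.6, 254, 233), (195, 19.5, 254, 237), (196, 19.4, 254, 233), (197, 19.6, 254, 238), (198, 19.6, 254, 238), (199, 19.4, 254, 238), (200, 19.5, 254, 238), (201, 19.5, 254, 238), (202, 19.5, 254, 242), (203, 19.6, 254, 245), (204, 19.4, 254, 242), (205, 19.6, 254, 248), (206, 19.5, 254, 248), (207, 19.4, 254, 244), (208, 19.4, 254, 248), (209, 19.5, 254, 243), (210, 19.4, 254, 252), (211, 19.6, 254, 252), (212, 19.5, 254, 251), (213, 19.2, 254, 253), (214, 19.1, 254, 252), (215, 19.4, 254, 251), (216, 19.6, 254, 255), (217, 18.2, 255, 255), (218, 17.1, 255, 255), (219, 18.6, 239, 255)]
1 red [333.  232.5] [333, 22
[... 611 characters left out ...]
 22.5, 254, 234), (206, 22.1, 254, 240), (207, 22.1, 254, 242), (208, 22.1, 254, 244), (209, 22.0, 254, 244), (210, 22.1, 254, 242), (211, 22.1, 254, 240), (212, 22.1, 254, 244), (213, 22.0, 254, 252), (214, 21.9, 254, 253), (215, 22.0, 254, 255), (216, 21.8, 254, 255), (217, 21.9, 254, 255), (218, 21.8, 254, 255), (219, 21.7, 254, 255), (220, 21.6, 254, 255), (221, 21.7, 254, 255), (222, 20.0, 255, 255), (223, 16.6, 255, 255)]
[(array([456.1607103 , 221.49917876,  21.31399593]), [0.0, 0.0]), (array([454.94566681, 255.73630758,  21.76489692]), [0.0, 0.0])]
bolt (array([463.03147729,  94.32829146,  36.59311804]), [0.7, 0.7])
bolt (array([444.92576994, 329.5406465 ,  53.20828685]), [2.0, 2.0])
```

View pics/z.png

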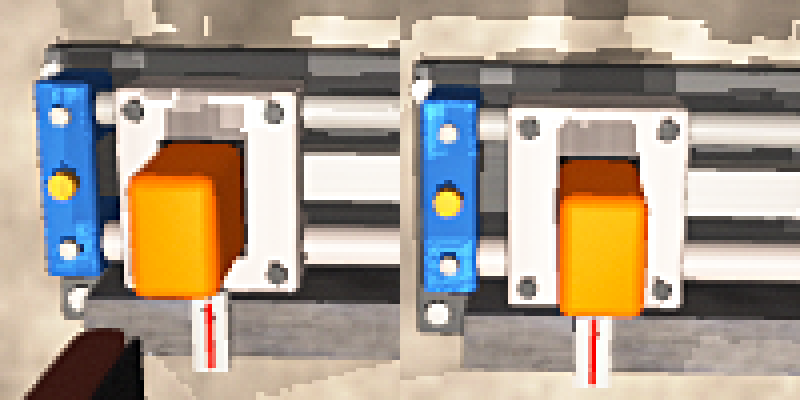

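Run:
```python
from h import *
import json
P=json.load(open("poses.json")); C=[cam("wrist",p) for p in P]
t=tri([ray(C[0],(258.6,203.9)),ray(C[1],(335.6,208.8))]); print("tabtop",t)
for i,c in enumerate(([(230.4,191.3),(444,191)],[(296.4,195.5),(512.5,199)])):
    a,b=[onz(C[i],p,43) for p in c]; print("bolts",a,b,np.linalg.norm(b-a),np.arctan2(-(b-a)[0],(b-a)[1]))
    r=[[(341.3,189.6),(370.2,190.5)],[(404,193.5),(432.8,194.5)]][i]
    a,b=[onz(C[i],p,21) for p in r]; print("red",a,b)
    x=[[(247.8,203.9),(269.5,203.9),(258.6,188.5),(258.6,219.3)],[(324.8,208.8),(346.5,208.8),(335.6,193.3),(335.6,224.3)]][i]
    print("tab",[np.round(onz(C[i],p,92),1) for p in x])
    im=cv2.cvtColor(cv2.imread(f"pics/w{i}.png"),cv2.COLOR_BGR2GRAY)
    L=cv2.createLineSegmentDetector().detect(im)[0][:,0]
    for l in L:
        if np.hypot(l[2]-l[0],l[3]-l[1])>60 and 150<l[1]<250 and 215<min(l[0],l[2]) and max(l[0],l[2])<525:
            p,q=sorted([onz(C[i],l[:2],35),onz(C[i],l[2:],35)],key=lambda v:v[1]); print(np.round(p[:2]),round(float(np.arctan2(p[0]-q[0],q[1]-p[1])),3))
```

```text
tabtop (array([460.2837642 , 137.43553037,  86.6013933 ]), [0.0, 0.0])
bolts [461.14018526  96.75859163  43.        ] [445.12807839 333.97608567  43.        ] 237.7572860011926 0.06739745325339762
red [456.28591966 221.50033148  21.        ] [455.1168448 255.9126615  21.       ]
tab [array([459.2, 128.3,  92. ]), array([457.9, 148.9,  92. ]), array([443.5, 138.5,  92. ]), array([474.1, 138.7,  92. ])]
[481. 164.] 0.048
[449. 162.] 0.062
[459. 243.] 0.052
[441. 162.] 0.047
[418. 164.] 0.047
[433. 162.] 0.05
[472. 163.] 0.052
[494. 144.] 0.05
[421. 164.] 0.048
[425. 178.] 0.04
bolts [461.18081431  95.31358055  43.        ] [449.28386063 337.28187419  43.        ] 242.2605882842787 0.04912784514125916
red [456.18129505 221.59487122  21.        ] [455.14023408 256.09812431  21.        ]
tab [array([459.3, 126.8,  92. ]), array([458. , 147.5,  92. ]), array([443.4, 135.9,  92. ]), array([474.4, 138.3,  92. ])]
[481. 165.] 0.047
[463. 164.] 0.047
[441. 164.] 0.048
[445. 244.] 0.054
[421.  87.] 0.048
[433. 163.] 0.051
[494. 152.] 0.049
[471. 165.] 0.052
[421. 159.] 0.049
[425. 183.] 0.048
```

Yaw is 0.049. The tab is at (460,137.5), with its top at about 87 mm measured against 92 mm given. The notch midpoint is at y of about 238.7, so expected travel is about 101 mm, inside the allowed range. Now grip.

```bash
python3 -W ignore - <<'E'
from h import *
o=down(.049,1)
servo_line([460,137.5,110],o,velocity=120)
print(servo_line([460,137.5,54],o,velocity=70,max_force=10), read_tcp_pos(),read_contact_force())
grab(); dwell(.3)
print(read_finger_gap(),read_tcp_pos(),read_contact_force(),read_t())
cv2.imwrite("pics/g.png",get_image("wrist")[100:300,200:500,::-1])
E
```

```text
False [460.31709179 137.577794    54.50568116] [ 0.08668147 -0.18324292  0.50383915]
21.515756872777366 [459.99543855 137.6026745   53.98803331] [ 0.17902429  1.25059292 -0.10986733] 5.9
```

View pics/g.png

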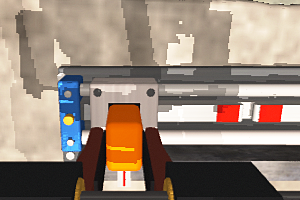

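Gripped: the gap is 21.5 mm and the fingers are centred on the tab. Draw it, then feel for the notch.

```bash
python3 -W ignore - <<'E'
from h import *
o=down(.049,1); d=np.array([-np.sin(.049),np.cos(.049),0]); p0=np.array([460,137.5,54.]); f0=np.array(read_contact_force())
f=lambda:float(np.array(read_contact_force())@d)
s=lambda:float((np.array(read_tcp_pos())-p0)@d)
print("start",round(f(),1))
servo_line(p0+d*40,velocity=60); print(round(s(),1),round(f(),1),read_finger_gap())
servo_line(p0+d*86,velocity=50); dwell(.2); base=f(); print(round(s(),1),round(base,1),read_t())
pk=base
for t in np.arange(87,113,1.):
    servo_line(p0+d*t,velocity=15); v=np.mean([f() for _ in range(3)]); pk=max(pk,v); print(t,round(s(),1),round(v,1))
    if pk>base+3.5 and v<pk-4: break
print(read_t(),read_finger_gap(),np.array(read_contact_force()))
E
```

```text
start 1.4
39.9 -2.2 21.735331029428366
85.8 -3.7 8.0333
87.0 87.1 -3.4
88.0 88.1 -3.2
89.0 89.3 -2.8
90.0 90.2 -3.5
91.0 91.2 -2.2
92.0 92.1 -3.1
93.0 93.1 -3.2
94.0 94.3 -2.6
95.0 95.4 -1.5
96.0 96.5 0.0
97.0 97.6 1.3
98.0 98.5 1.4
99.0 99.5 2.5
100.0 100.6 5.0
101.0 101.1 2.1
102.0 101.3 -1.5
12.0333 21.494926809520855 [ 2.05287123 -1.43872499 -0.1877398 ]
```

The ball's pull began at about 94 mm, peaked at 100.6 and reversed at about 101. That matches the visual 101 mm. Check that it is steady and where it stands.

```bash
python3 -W ignore - <<'E'
from h import *
d=np.array([-np.sin(.049),np.cos(.049),0]); p0=np.array([460,137.5,54.])
dwell(.6)
for _ in range(4):
    dwell(.15); print(np.round((np.array(read_tcp_pos())-p0)@d,2),np.round(np.array(read_contact_force())@d,1),round(read_finger_gap(),2),read_t())
cv2.imwrite("pics/fin.png",cv2.resize(get_image("wrist")[110:300,180:520,::-1],None,fx=2,fy=2))
E
```

```text
101.47 -5.7 21.74 12.7833
101.48 -5.1 21.65 12.9333
101.48 -5.6 21.57 13.0833
101.47 -5.4 21.32 13.2333
```

View pics/fin.png

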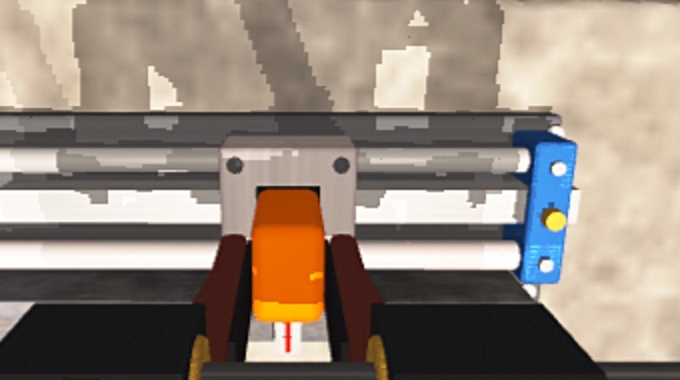

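The tab is still between the fingers and steady at 101.47 mm, about 0.4 mm past the force reversal. It is held at -5.4 N, well short of the 12 N at which the ball climbs out. Handing in.

```bash
python3 -c "
from rig import *
job_done()"
```

```text
the job is handed in; nothing more can be done
```

I gripped the orange tab from above, drew the slide out about 101.5 mm until the ball clicked into the notch, and handed the job in with the fingers still closed on the tab. No verdict came back.

**Last checks:**
- **Notch:** The ball's drop can't be read directly, so this rests on force. The pull changed from about -3 N to +5 N from 94 mm to 100.6 mm, then reversed at about 101 mm. The midpoint between the red patches in the camera images also gave 101 mm.
- **Hold:** The position was steady at 101.47 mm over the last half second, with the hand taking a steady -5.4 N. The ball needs 12 N or more to climb out.
- **Grip:** The finger gap was 21.3–21.7 mm on the 22 mm tab.
- **Limits:** The last clock reading was 13.2 s of the 38 s allowed, and the slide stayed well short of the far stop. The arm's path kept clear of the loose tools, but I took no final picture of them.

**What disagreed:**
- The tab's top measured 87 mm high from two wrist views, against 92 mm in the text. I gripped with the fingertips at 54 mm, which suits either height.
- The first rough look put the tab about 9 mm off along the rail; I put this down to averaging over the faces the camera could see. I used the wrist views instead.

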